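# Level the tag panel in its turning frame and lock it for laser marking

### The arm

A 6-joint arm with a two-finger parallel gripper is mounted at the origin on the work surface. World frame = base frame: x ahead of the robot, y to its left, z up, the work surface at z = 0. Lengths are in m, angles in rad, forces in N, time in s.
With the tool pointing down it reaches from about 0.3 to 0.775 m from the base axis. Payload 14.6 kg.
Tool frame: the origin (TCP) lies at the very end of the fingers, on their centre line; the grasp point (between the pads) lies 19 mm behind it; z points along the fingers, y is the line along which they close (so a half turn about z gives the same grasp; the last joint's range is limited). The gripper opens to 94 mm and grips with 3 to 60 N. Pads are 16 mm wide; open, the fingers measure 119 mm over their backs; the gripper's body (75 mm by 177 mm) begins 78 mm behind the grasp point.
Start: joints at [1.09, 0.3, 1.521, -0, 1.321, -0.067], TCP at [0.221, 0.504, 0.205] pointing down, gripper open.
Joint ranges: [-3.03, 3.03], [-0.79, 2.21], [0.23, 2.52], [-1.04, 4.18], [0, 3.07], [-2.55, 2.55]. Speed limits (rad/s): [2.22, 2.22, 2.57, 3.14, 3.14, 3.14].

### API

Orientations are given as [roll, pitch, yaw] about the fixed x, y, z axes, in that order (R = Rz(yaw) Ry(pitch) Rx(roll)).
In Python, from station import ctrl gives the robot as it stands.
- The arm moves only by the shell command python3 -m pendant 'ROWS' [OPENING] [FORCE]. ROWS is JSON, a list of rows, each a list of 2 entries, a list of its own where there are three numbers: the shift along the world's x, y, z in cm, then the turn about the world's z in rad. A call has 1 to 20 rows; each row shifts and turns the commanded pose from where the row before left it; what a row does not reach is not made up. A row lasts 1/12 s, in which the tool goes at most 41.7 mm and 7.16 degrees, less where a joint would pass 70% of its speed; a pose out of reach is approached as far as the arm can. A call is refused whole if a number of a shift passes 4.17 or a number of a turn 0.125, either way. A call with a gripper value outside its range is refused whole. OPENING is the opening, from 0 (shut) to 1 (fully open), set as the call begins (- or left out, the last holds). The fingers move at their own pace and stop on an object; FORCE is the grip in N (left out, the last holds). Time passes only in rows, so rows that do not move let the fingers close. It gives the time, the measured TCP pose, the force, the opening and the grip force at its end, in the units of the state.
- ctrl.get_obs(): the state, without advancing time (a new reading comes with each control period).
- ctrl.camera(name): name is "side" or "top"; returns a dict with "color" (400x640x3 uint8, red, green, blue), "intrinsics" (3x3 intrinsics, pixels), "camera_from_world" (4x4, takes a point from world to camera coordinates). Camera axes: x right, y down, z forward; pixel columns grow to the right and rows downward; lengths in m; the calibration is good to about 2 mm. A picture is of the moment at which its call begins. There is no depth.
- ctrl.hand_in(): hands the job in; it is judged then, once.
The state is a dict: "time_s": time; "qpos": joint angles; "joint_vel": joint speeds; "tau": joint torques, N m; "ee_pos": TCP position; "eef_rot": TCP orientation; "force": force on the tool from outside, world axes, zero at the start; "moment": the same for the moment, N m; "grip_width": finger opening in m; "grip_force": force on a finger pad.
Only numpy, scipy, OpenCV 4.12 (cv2) and the standard library are available. Lean on these libraries where they do the work, as an engineer would, in place of code of your own. Each camera call takes 0.05 s, during which the arm holds its last target. There are 200 camera calls.

### The job

In the longer turning frame, turn the rectangular tag panel down from its loading tilt until it lies level, then lock it by turning the bar knob on top of that frame's post clockwise all the way to its stop. Do not touch the shorter frame with the round plate.

Things in the scene. Friction and masses are not known exactly. Their poses are not given: they have to be found in the camera images.
- tag_frame: Longer turning frame, fixed to the bench: dark base plate 130 (x) x 330 (y) x 12 mm, aluminium posts 60 x 50, 115 high, centred at y = +135 and -135. Origin: centre of the underside, on the bench; z up. Yaw within 21 degrees of the world's. The panel's axis runs along y at x = 0, z = 90. The lock knob stands on the +y post, its upright axis at x = 0, y = 135; the -y post has none.
- tag_panel (a joint): Angle (rad) of the flat tag panel, 110 wide x 190 long (along y) x 6 mm, twelve brass tags on its face, turning about its middle. 0 = level, tags up; positive = its +x side (tag_frame) raised. Starts at 0.6 to 1.0; range -0.5 to 1.2, no stop at level. Balanced friction hinge: 0.2 N m turns it (5 N pressed down 40 mm from the axis) and it stays where left.
- tag_knob (a joint): Angle (rad) of the long frame's lock knob, growing clockwise seen from above: loose at the start (0 to 0.3), locked at its hard stop, 1.4. Black disc 42 mm across (top at z = 129 of tag_frame) with an upright grip bar 40 long x 14 thick on it, up to z = 159. At 0 the bar lies along the frame's x. Light friction (0.06 N m), no spring.
- ring_frame: Shorter turning frame, fixed, to be left alone: base 100 (x) x 180 (y) x 12 mm, posts 80 mm high, a round plate of 76 mm between them and a smaller black bar knob on its +y post, top at 124 mm. Origin: centre of the underside, on the bench. It stands on the other side (left or right) of the bench's middle from tag_frame.

How it is judged:
On the way, in this order (a step that is already met when the one before it is completed fails the run):
1. the tag panel has been turned level (value of joint tag_panel between -0.175 and 0.175 rad), for 0.2 s.
2. the lock knob has then been turned clockwise to its stop (value of joint tag_knob above 1.15 rad), for 0.2 s.
At the end, for the whole second after the job is handed in: The tag panel is level within 10 degrees and the knob of the longer frame stands at its clockwise stop, within 14 degrees (joint above 1.15 of 1.4 rad) (all of step 1 and value of joint tag_knob above 1.15 rad); the robot touches nothing.
It fails at once if the robot touched the shorter frame, its plate or its knob (contact force between ring_frame and the arm above 1 N or contact force between ring_frame and the fingers above 1 N).
It also fails if it takes over 50 s, if anything falls off the work surface, if the arm or the gripper's body presses on something with over 40 N, if the wrist force passes 120 N, or if a joint passes its speed limit or range.

## Working session

There is one attempt and no reset: what is moved stays moved. The work goes in short steps, Python scripts to look and compute and a shell command to move; the robot and the scene stay as the last step left them, time stands still between calls to the robot, and variables do not carry over. Pictures are saved under pics/ and viewed, at most 10 in all, crops included, and the job is handed in when it is done.

```bash
mkdir -p pics; cat > h.py <<'E'
import numpy as np,cv2
from station import ctrl
def snap(n,f):
    c=ctrl.camera(n); cv2.imwrite(f,c["color"][:,:,::-1]); np.savez(f"{n}.npz",K=c["intrinsics"],T=c["camera_from_world"]); return c
def proj(n,P):
    d=np.load(f"{n}.npz"); P=np.atleast_2d(P); c=P@d["T"][:3,:3].T+d["T"][:3,3]; u=c@d["K"].T; return u[:,:2]/u[:,2:]
def atz(n,uv,z):
    d=np.load(f"{n}.npz"); R=d["T"][:3,:3]; o=-R.T@d["T"][:3,3]; r=R.T@np.linalg.solve(d["K"],[*uv,1]); return o+r*(z-o[2])/r[2]
E
python3 - <<'E'
from h import *
for n in("top","side"):snap(n,f"pics/{n}0.png")
o=ctrl.get_obs();print(o)
E
```

```text
{'time_s': 0.1, 'qpos': array([ 1.09040433e+00,  3.00398297e-01,  1.52150029e+00, -3.72779016e-05,
        1.32068473e+00, -6.66100629e-02]), 'joint_vel': array([-0.00135836, -0.00317607, -0.0011318 , -0.00018968,  0.00025606,
        0.00102416]), 'tau': array([ 7.93696054e-04, -5.32650304e+01, -3.53283334e+01,  7.09290057e-02,
        2.34597491e-02, -3.07264281e-05]), 'ee_pos': array([0.22105395, 0.5033768 , 0.20496044]), 'eef_rot': array([-3.14060178e+00, -2.99105915e-05,  2.72781995e+00]), 'force': array([-0.42668939,  0.17329421, -0.10827495]), 'moment': array([-0.03522516, -0.03137495,  0.02928847]), 'grip_force': 0.0, 'grip_width': 0.09382607655677214}
```

View pics/top0.png

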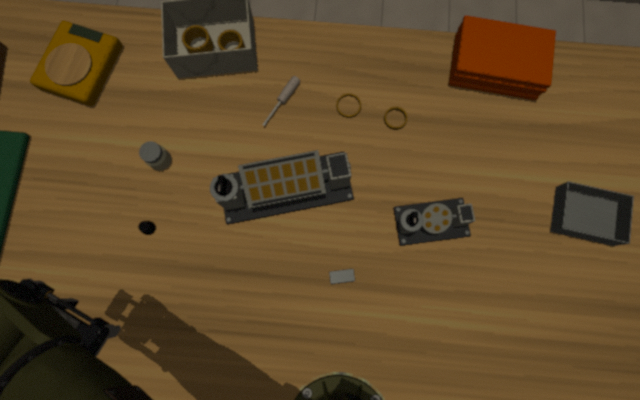

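View pics/side0.png

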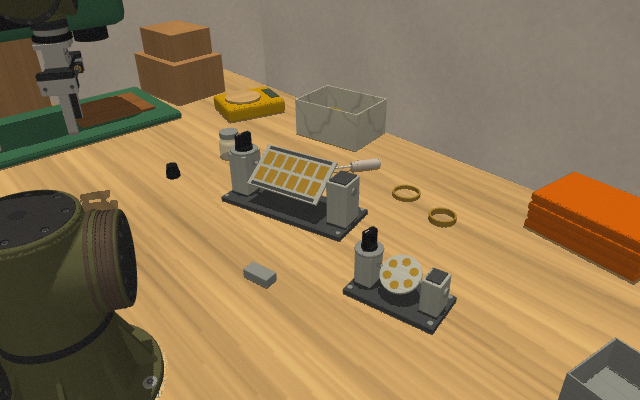

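The top picture shows the tag frame with its near base corners at (226,222) and (354,200), its knob at about (223,186) and the bare post at (338,166). The ring frame is at about (435,220), to the right. In the side picture the tag frame's base corners are at (222,198), (338,237) and (367,212). The panel's far side is raised.

```bash
python3 - <<'E'
from h import *
from scipy.optimize import least_squares
obs=[("top",(-.065,.165,.012),(226,222)),("top",(-.065,-.165,.012),(354,200)),("top",(0,-.135,.115),(338.5,165)),
("side",(-.065,.165,.012),(222,198)),("side",(-.065,-.165,.012),(338,236)),("side",(.065,-.165,.012),(367,211))]
def W(p,L):
    c,s=np.cos(p[2]),np.sin(p[2]);L=np.atleast_2d(L);return np.c_[p[0]+c*L[:,0]-s*L[:,1],p[1]+s*L[:,0]+c*L[:,1],L[:,2]]
r=least_squares(lambda p:np.concatenate([proj(n,W(p,L))[0]-uv for n,L,uv in obs]),[.5,.1,0],loss='soft_l1')
p=r.x;print(p,r.fun.reshape(-1,2).round(1));np.save("pose.npy",p)
for h in(.012,): print("ring base left/right",atz("top",(400,245),h),atz("top",(470,235),h))
ims=[]
for n,c in(("top",(280,185)),("side",(295,185))):
    im=cv2.imread(f"pics/{n}0.png");S=5;x0,y0=c[0]-80,c[1]-60
    im=cv2.resize(im[y0:y0+120,x0:x0+160],None,fx=S,fy=S,interpolation=cv2.INTER_CUBIC);im=cv2.convertScaleAbs(im,alpha=1.6)
    def pl(L,col):
        q=((proj(n,W(p,L))-[x0,y0]+.5)*S).astype(int);cv2.polylines(im,[q],True,col,1)
    R=lambda a,b,z,y=0:[(a,y+b,z),(-a,y+b,z),(-a,y-b,z),(a,y-b,z)]
    pl(R(.065,.165,.012),(0,255,0));pl(R(.03,.025,.115,-.135),(0,255,0))
    t=np.linspace(0,6.28,40);pl(np.c_[.021*np.cos(t),.135+.021*np.sin(t),0*t+.129],(0,255,255))
    for a in(.6,.8,1.):
        ca,sa=np.cos(a),np.sin(a);pl([(x*ca,y,.09+x*sa) for x,y in((.055,.095),(-.055,.095),(-.055,-.095),(.055,-.095))],(255,int(250*(a-.6)/.4),255))
    for k,co in((0,(0,0,255)),(.3,(255,255,0))):
        c,s=np.cos(-k),np.sin(-k);pl([(x*c-y*s,.135+x*s+y*c,.159) for x,y in((.02,.007),(-.02,.007),(-.02,-.007),(.02,-.007))],co)
    ims.append(im)
for n,i in zip("ts",ims): cv2.imwrite(f"pics/o_{n}.png",cv2.resize(i,(800,600)))
E
```

```text
[0.56171341 0.18139078 0.2691676 ] [[-1.1  0.3]
 [ 0.1 -0.6]
 [ 0.4  0.9]
 [-0.6 -2.4]
 [ 0.3  1.8]
 [ 0.9 -1.1]]
ring base left/right [ 0.43800619 -0.11706532  0.012     ] [ 0.47853664 -0.2891979   0.012     ]
```

View pics/o_t.png

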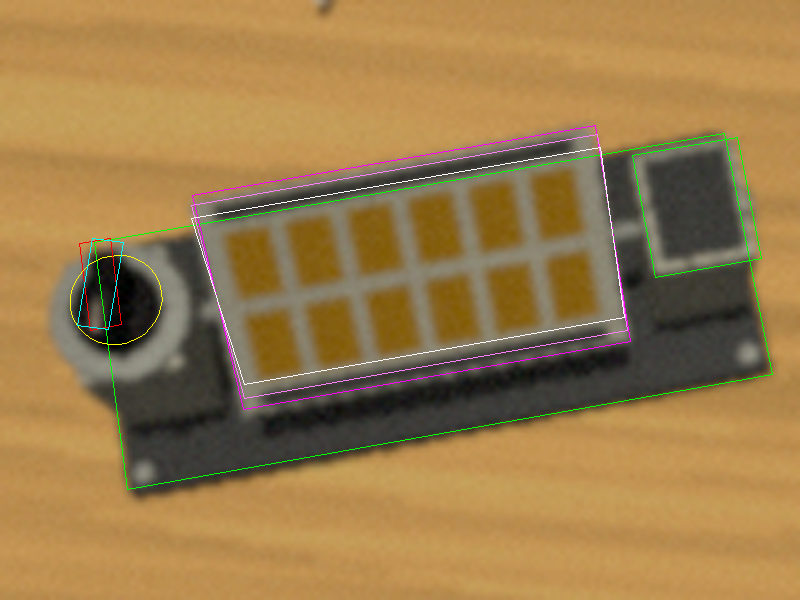

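View pics/o_s.png

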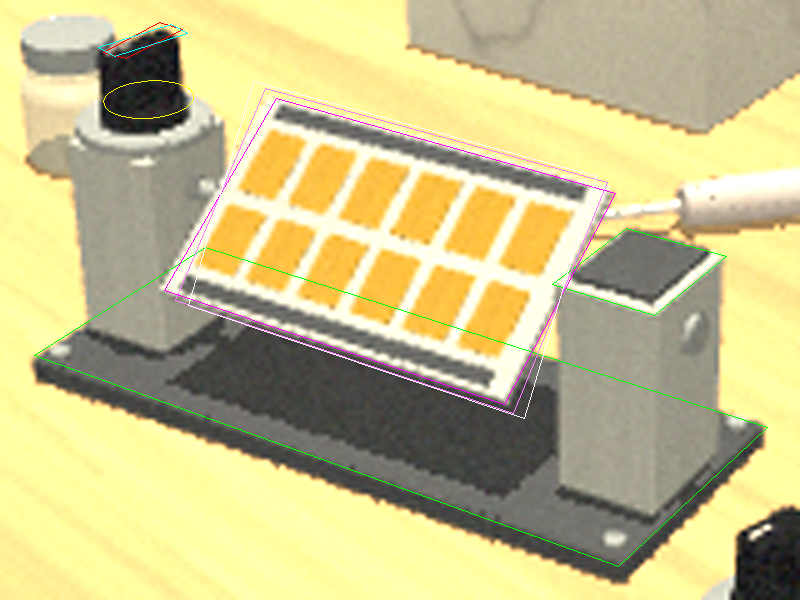

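```bash
python3 - <<'E'
from h import *
from scipy.optimize import least_squares
o={"top":(200,125),"side":(215,125)}
obs=[("top",(-.065,.165,.012),(131,493)),("top",(-.065,-.165,.012),(772,377)),
("top",(.03,-.11,.115),(634,157)),("top",(-.03,-.11,.115),(655,273)),("top",(-.03,-.16,.115),(755,258)),("top",(0,.135,.115),(120,313)),
("side",(-.065,.165,.012),(37,358)),("side",(-.065,-.165,.012),(622,568)),("side",(.065,-.165,.012),(765,428)),
("side",(.03,-.11,.115),(626,230)),("side",(.03,-.16,.115),(725,257)),("side",(-.03,-.16,.115),(655,314)),("side",(-.03,-.11,.115),(554,285)),("side",(0,.135,.115),(146,124)),
("side","P++",(268,97)),("side","P+-",(613,193)),("side","P--",(507,405)),("side","P-+",(163,290)),("top","P--",(628,343)),("top","P-+",(248,406))]
def W(p,L):
    if isinstance(L,str):
        x=.055*(1 if L[1]=='+' else -1);y=.095*(1 if L[2]=='+' else -1);L=(x*np.cos(p[3])-.003*np.sin(p[3]),y,.09+x*np.sin(p[3])+.003*np.cos(p[3]))
    c,s=np.cos(p[2]),np.sin(p[2]);L=np.atleast_2d(L);return np.c_[p[0]+c*L[:,0]-s*L[:,1],p[1]+s*L[:,0]+c*L[:,1],L[:,2]]
f=lambda p:np.concatenate([proj(n,W(p,L))[0]-(np.array(uv)/5+o[n]-.5) for n,L,uv in obs])
r=least_squares(f,[.56,.18,.27,.6],loss='soft_l1')
p=r.x;print(p);print(f(p).reshape(-1,2).round(1).tolist());np.save("pose.npy",p)
for L in((0,.135,.129),(.05,0,.09),(-.05,0,.09),(.045,0,.13)):print(L,W(p,L)[0].round(4))
E
```

```text
[0.56101425 0.18114999 0.27533278 0.63873815]
[[-0.5, -0.1], [0.3, -0.7], [-0.3, -0.3], [0.3, 0.9], [1.4, 0.0], [0.7, -0.6], [-0.9, -0.2], [-0.4, -0.3], [0.3, -0.3], [-0.0, -0.4], [0.3, -0.1], [0.1, 0.3], [-0.3, -0.1], [0.6, 0.7], [0.3, -0.6], [-0.4, -1.0], [-0.6, -0.2], [-0.2, 0.3], [0.6, -0.2], [-0.7, 1.3]]
(0, 0.135, 0.129) [0.5243 0.3111 0.129 ]
(0.05, 0, 0.09) [0.6091 0.1947 0.09  ]
(-0.05, 0, 0.09) [0.5129 0.1676 0.09  ]
(0.045, 0, 0.13) [0.6043 0.1934 0.13  ]
```

```bash
python3 -m pendant '[[[2.08,-1.74,0],0.0383],[[2.08,-1.74,0],0.0383],[[2.08,-1.74,0],0.0383],[[2.08,-1.74,0],0.0383],[[2.08,-1.74,0],0.0383],[[2.08,-1.74,0],0.0383],[[2.08,-1.74,0],0.0383],[[2.08,-1.74,0],0.0383],[[2.08,-1.74,0],0.0383],[[2.08,-1.74,0],0.0383],[[2.08,-1.74,0],0.0383],[[2.08,-1.74,0],0.0383],[[2.08,-1.74,0],0.0383],[[2.08,-1.74,0],0.0383],[[2.08,-1.74,0],0.0383],[[2.08,-1.74,0],0.0383],[[2.08,-1.74,0],0.0383],[[2.08,-1.74,0],0.0383],[[0,0,0],0],[[0,0,0],0]]' 0
```

```text
time_s: 1.77
ee_pos: [0.5959, 0.1894, 0.2046]
eef_rot: [3.142, -0.001, -2.868]
force: [1.2, -0.3, -0.1]
grip_width: 0.0007
grip_force: 0.0
```

```bash
python3 -m pendant '[[[0,0,-2.5],0],[[0,0,-2.5],0],[[0,0,-2],0],[[0,0,-0.5],0],[[0,0,-0.5],0],[[0,0,-0.5],0],[[0,0,-0.5],0],[[0,0,-0.5],0],[[0,0,-0.5],0],[[0,0,-0.5],0],[[0,0,-0.4],0],[[0,0,0],0],[[0,0,0],0],[[0,0,0],0]]'; python3 -m pendant '[[[0,0,1.5],0],[[0,0,3],0],[[0,0,3],0],[[0,0,3],0],[[-1,3,0],0],[[-1,3,0],0],[[-1,3,0],0],[[-2,3,0],0],[[-1,0,0],0],[[0,0,0],0],[[0,0,0],0]]' 0.6; python3 - <<'E'
from h import *
for n in("side","top"):snap(n,f"pics/{n}1.png")
im=cv2.imread("pics/side1.png")[105:255,190:390];cv2.imwrite("pics/s1c.png",cv2.resize(im,None,fx=4,fy=4,interpolation=cv2.INTER_CUBIC))
E
```

```text
time_s: 2.93
ee_pos: [0.5961, 0.1907, 0.0977]
eef_rot: [3.142, 0.002, -2.866]
force: [1.8, 1.9, 4.3]
grip_width: 0.0003
grip_force: 2.3
time_s: 3.85
ee_pos: [0.5355, 0.3103, 0.2017]
eef_rot: [-3.141, -0.0, -2.865]
force: [0.3, -0.3, -0.2]
grip_width: 0.0563
grip_force: 0.0
```

View pics/s1c.png

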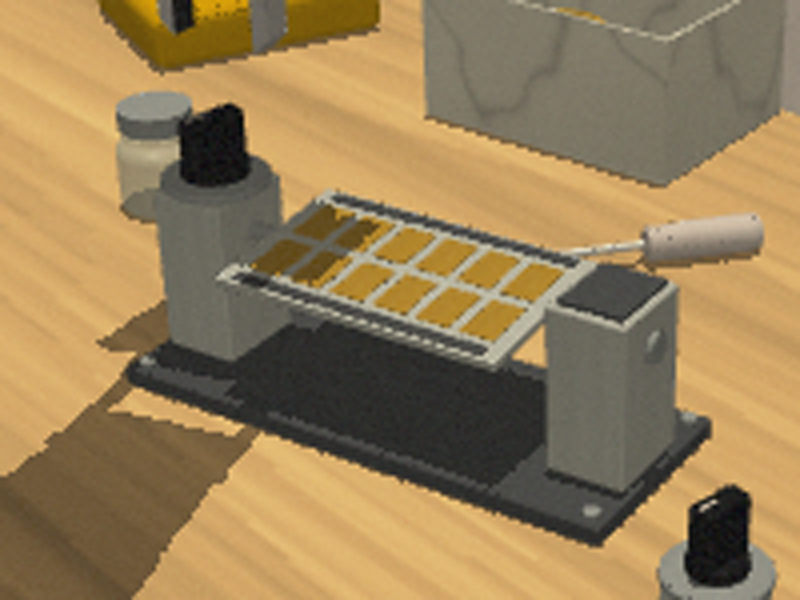

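The panel now looks about level, with corners in the crop at (325,192), (590,262), (490,365) and (220,277). The knob bar is upright and the open fingertips hang above it.

```bash
python3 - <<'E'
from h import *
from scipy.optimize import least_squares
p=np.load("pose.npy")
def W(L):
    c,s=np.cos(p[2]),np.sin(p[2]);L=np.atleast_2d(L);return np.c_[p[0]+c*L[:,0]-s*L[:,1],p[1]+s*L[:,0]+c*L[:,1],L[:,2]]
S=[(1,1),(1,-1),(-1,-1),(-1,1)];uv=np.array([(325,192),(590,262),(490,362),(220,275)])/4+[190,105]-.4
f=lambda a:(proj("side",W([(.055*x*np.cos(a[0])-.003*np.sin(a[0]),.095*y,.093+.055*x*np.sin(a[0])) for x,y in S]))-uv).ravel()
r=least_squares(f,[0]);print(r.x,r.fun.round(1))
for k in(0,.15,.3):
    c,s=np.cos(-k),np.sin(-k);print(k,((proj("side",W([(x*c,.135+x*s,.159) for x in(.02,-.02)]))-[190,105]+.5)*4).round())
E
```

```text
[0.08627382] [ 1.4 -0.7  2.4  0.9  0.6  0.5 -1.3  0.1]
0 [[235. 102.]
 [190. 125.]]
0.15 [[239. 103.]
 [186. 124.]]
0.3 [[242. 104.]
 [183. 123.]]
```

The panel angle is about 0.09 rad. I'll press about 3 mm more for margin, then go to the knob.

```bash
python3 -m pendant '[[[2,-3,0],0],[[2,-3,0],0],[[1,-3,0],0],[[1,-3,0],0],[[0,0,-3],0],[[0,0,-3],0],[[0,0,-3],0],[[0,0,-1],0],[[0,0,-0.3],0],[[0,0,-0.3],0],[[0,0,-0.2],0],[[0,0,0],0],[[0,0,0],0],[[0,0,0],0],[[0,0,0],0]]' 0; python3 -m pendant '[[[0,0,1.3],0],[[0,0,3],0],[[0,0,3],0],[[0,0,3.5],0],[[-1,3,0],-0.05],[[-1,3,0],-0.05],[[-2,3,0],-0.05],[[-2,3,0],0],[[-1,0,0],0],[[0,0,0],0],[[0,0,0],0]]' 0.6
```

```text
time_s: 5.2
ee_pos: [0.5963, 0.1905, 0.0946]
eef_rot: [-3.141, 0.002, -2.866]
force: [2.1, -0.7, 5.5]
grip_width: 0.0005
grip_force: 2.4
time_s: 6.12
ee_pos: [0.5254, 0.3105, 0.2022]
eef_rot: [3.141, 0.0, -3.015]
force: [0.2, -0.4, 0.6]
grip_width: 0.0566
grip_force: 0.0
```

```bash
python3 -m pendant '[[[0,0,-2],0],[[0,0,-2],0],[[0,0,-1.5],0],[[0,0,-0.5],0],[[0,0,-0.5],0],[[0,0,-0.4],0],[[0,0,0],0],[[0,0,0],0]]'; python3 -m pendant '[[[0,0,0],0],[[0,0,0],0],[[0,0,0],0],[[0,0,0],0],[[0,0,0],0],[[0,0,0],0],[[0,0,0],0],[[0,0,0],0]]' 0 15
```

```text
time_s: 6.78
ee_pos: [0.5259, 0.3103, 0.1331]
eef_rot: [3.141, 0.001, -3.016]
force: [0.5, 0.2, 0.3]
grip_width: 0.0561
grip_force: 0.0
time_s: 7.45
ee_pos: [0.5251, 0.3116, 0.1325]
eef_rot: [3.139, -0.0, -3.016]
force: [-2.7, 8.9, -1.6]
grip_width: 0.014
grip_force: 14.8
```

```bash
python3 -m pendant '[[[-0.05,0.12,0],-0.1],[[0,0,0],-0.1],[[0,0,0],-0.1],[[0,0,0],-0.1],[[0,0,0],-0.1],[[0,0,0],-0.1],[[0,0,0],-0.1],[[0,0,0],-0.1],[[0,0,0],-0.1],[[0,0,0],-0.1],[[0,0,0],-0.1],[[0,0,0],-0.1],[[0,0,0],0],[[0,0,0],0]]'; python3 - <<'E'
from h import *
print(ctrl.get_obs()["moment"])
E
```

```text
time_s: 8.62
ee_pos: [0.5237, 0.3093, 0.1325]
eef_rot: [-3.135, 0.002, 2.066]
force: [-13.8, -17.3, 10.4]
grip_width: 0.0139
grip_force: 15.0
[-3.50689772  2.69945528 -0.01730296]
```

```bash
python3 -m pendant '[[[-0.08,-0.12,-0.05],0],[[0,0,0],-0.03],[[0,0,0],-0.03],[[0,0,0],0],[[0,0,0],0]]'; python3 - <<'E'
from h import *
print(ctrl.get_obs()["moment"])
E
```

```text
time_s: 9.03
ee_pos: [0.5236, 0.309, 0.1324]
eef_rot: [-3.139, 0.002, 2.007]
force: [-8.5, -11.7, 10.6]
grip_width: 0.0139
grip_force: 15.2
[-2.21235376  1.74969962  0.23895138]
```

Clockwise resistance has now appeared (0.24 N m, at about 1.41 rad), so the knob is at its stop. Next I'll release, lift and check.

```bash
python3 -m pendant '[[[0,0,0],0],[[0,0,0],0],[[0,0,0],0],[[0,0,0],0],[[0,0,0],0],[[0,0,0],0],[[0,0,0.5],0],[[0,0,2],0],[[0,0,3],0],[[0,0,3],0],[[0,0,3],0],[[-3,0,1],0],[[-3,0,1],0],[[-3,0,0],0],[[-3,0,0],0],[[0,0,0],0],[[0,0,0],0]]' 0.6; python3 - <<'E'
from h import *
ims=[]
c=snap("side","pics/side2.png");snap("top","pics/top2.png")
a=cv2.imread("pics/side2.png")[105:255,210:390];b=cv2.imread("pics/top2.png")[125:245,190:370]
cv2.imwrite("pics/end.png",cv2.resize(np.vstack([a,b]),None,fx=2.2,fy=2.2,interpolation=cv2.INTER_CUBIC))
E
```

```text
time_s: 10.45
ee_pos: [0.4036, 0.3106, 0.268]
eef_rot: [3.14, -0.0, 2.009]
force: [1.4, -1.1, -0.3]
grip_width: 0.0562
grip_force: 0.0
```

View pics/end.png

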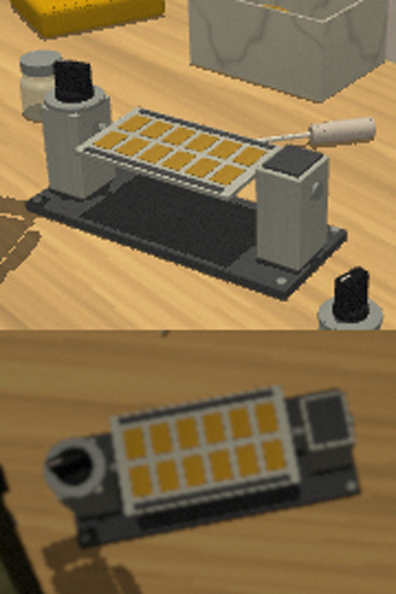

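The panel lies level. The knob bar at (72,80) now runs along the frame's y, so it has been turned about 80 degrees, and the gripper is clear.

```bash
python3 -c "
from station import ctrl
print(ctrl.hand_in())"
```

```text
the job is handed in; nothing more can be done
None
```

The job is handed in (no verdict came back): the tag panel lies about level, the long frame's lock knob is turned clockwise to its stop (about 1.4 rad by tool angle), the gripper is clear, and the arm never went near the shorter frame.

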